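# Stand a rinsed chocolate-bar mould to drip dry

### The arm

A 6-joint arm with a two-finger parallel gripper is mounted at the origin on the work surface. World frame = base frame: x ahead of the robot, y to its left, z up, the work surface at z = 0. Lengths are in m, angles in degrees, forces in N, time in s.
With the tool pointing down it reaches from about 0.3 to 0.75 m from the base axis. Payload 8.5 kg.
Tool frame: the origin (TCP) lies midway between the tips of the shut fingers; the grasp point (between the pads) lies grasp_offset behind it (grasp_offset is the distance from the TCP to the grasp point, in m); z points along the fingers, y is the line along which they close (so a half turn about z gives the same grasp; the last joint's range is limited). The gripper opens to 85 mm and grips with 20 to 120 N. Pads are 22 mm wide; open, the fingers measure 114 mm over their backs; the gripper's body (76 mm by 85 mm) begins 54 mm behind the grasp point. The pads swing forward as they close: fully open they stand 13 mm farther back than shut.
Start: joints at [-84.471, 21.807, 74.336, -0, 83.858, -12.336], TCP at [0.169, -0.523, 0.231] pointing down, gripper open.
Joint ranges: [-178.18, 178.18], [-50.72, 133.34], [12.68, 142.11], [-81.47, 261.47], [9.98, 163.14], [-165.26, 165.26]. Speed limits (degrees/s): [136.94, 136.94, 180, 180, 180, 180].

### API

Orientations are given as a 3x3 rotation matrix whose columns are the frame's x, y, z axes.
In Python, from rig import observe, get_image, camera_params, close_job, grasp_offset gives the robot as it stands.
- The arm moves only by the shell command python3 -m handwheel 'ROWS' [OPENING] [FORCE]. ROWS is JSON, a list of rows, each a list of 2 entries, a list of its own where there are three numbers: the shift along the tool's x, y, z as a fraction of full scale, then the turn, a rotation vector about the tool's x, y, z as a fraction of full scale. In form: [[[dx, dy, dz], [ax, ay, az]], ...]. A call has 1 to 10 rows; each row is the pose to reach, as a shift and turn from the pose commanded when the call began, along the tool's axes at that moment, turning the shorter way round; what a row does not reach only later rows make up. Full scale, the value 1, is 0.5 m for a shift and pi rad for a turn. A row lasts 1/10 s, in which the tool goes at most 50 mm and 8.59 degrees, less where a joint would pass 70% of its speed; a pose out of reach is approached as far as the arm can. A call with a number of a shift or a turn outside -1 to 1 is refused whole. A call with a gripper value outside its range is refused whole. OPENING is the opening, from 0 (shut) to 1 (fully open), set as the call begins (- or left out, the last holds). The fingers move at their own pace and stop on an object; FORCE is the grip in N (left out, the last holds). Time passes only in rows, so rows that repeat a pose let the fingers close. It gives the time, the measured TCP pose, the force, the opening and the grip force at its end, in the units of the state.
- observe(): the state, without advancing time (a new reading comes with each control period).
- get_image(name): name is "side" or "top" or "wrist"; returns (picture, depth): 420x560x3 uint8, red, green, blue; 420x560 float32, m along the optical axis (not along the pixel's ray), 0 where there is no reading.
- camera_params(name): a dict with "K" (3x3 intrinsics, pixels), "R" (3x3) and "t" (3): a world point X has camera coordinates R X + t. Camera axes: x right, y down, z forward; pixel columns grow to the right and rows downward; lengths in m; the calibration is good to about 2 mm. A picture is of the moment at which its call begins: read the wrist's pose just before it. camera_params takes no time and is no camera call; for the wrist camera it gives the pose at the moment of the call.
- close_job(): hands the job in; it is judged then, once.
The state is a dict: "time_s": time; "q": joint angles; "qvel": joint speeds; "joint_efforts": joint torques, N m; "position": TCP position; "tool_rot": TCP orientation; "ft_force": force on the tool from outside, world axes, zero at the start; "wrist_torque": the same for the moment, N m; "grip_width": finger opening in m; "gripper_force": force on a finger pad.
Only numpy, scipy, OpenCV 4.12 (cv2) and the standard library are available. Lean on these libraries where they do the work, as an engineer would, in place of code of your own. Each camera call takes 0.05 s, during which the arm holds its last target. There are 200 camera calls.

### The job

Lean the long chocolate-bar mould against the steel drip rail so that it can drip dry. First prop it on the rail at an easy slope of about 45 degrees, standing on one short end in the drip tray, and let go of it; then set it up steeper, at about 75 degrees from the table, and leave it leaning there square to the rail, still on a short end in the tray, between the posts, its hollows facing outward away from the rail. Leave the short mould, scraper, tin and bowl where they are.

Things in the scene. Friction and masses are not known exactly. Their poses are not given: they have to be found in the camera images.
- bar_mould: the long chocolate-bar mould: a stiff grey plastic slab 180 mm long (its x axis), 60 mm wide (y), 14 mm thick (z), about 0.16 kg, with four open hollows 9 mm deep in its top face (+z) and a plain 22 mm border at each short end; both ends are alike. Origin: centre of its flat underside. It starts flat on the table, hollows up
- short_mould: a bystander: a mould of the same kind and colour but only 100 mm long (x), 60 mm wide, 14 mm thick, with two hollows. Origin: centre of its underside. Lies flat
- drip_rest: the drip rest, fixed: a level steel rail 12 mm thick, 150 mm long, along its y axis, centre 85 mm above the table, on two 12 mm posts at y = -72 and +72 mm with flat feet (6 mm high, x = -15 to +75 mm). Origin: on the table under the rail's middle. Its x axis is level and points from the front side (tray; the mould stands there) to the back
- drip_tray: the shallow steel drip tray, fixed, in front of and under the rail: 140 mm (x, same direction as the rest's x) by 126 mm (y) by 10 mm high, walls and floor 3 mm thick. Origin: centre of its underside, 50 mm in front (-x) of the rest's origin; the inner face of its front wall is 117 mm in front of the rail's centre line
- tin: a bystander: flat copper-coloured tin, 104 by 74 mm, 40 mm high. Origin: centre of its underside
- scraper: a bystander: bench scraper lying flat, steel blade 100 by 90 mm (x from 0 to 100 mm), wooden handle 26 by 100 by 20 mm at x = -10 mm. Origin: under the joint of blade and handle
- bowl: a bystander: white bowl, 120 mm across, 50 mm high. Origin: centre of its underside
Not all that is in view belongs to the job. What is shaped like the bar_mould but red is not meant.

How it is judged:
By the outcome, as a careful person would: the job done as asked, in the order asked, and still so for the second after the job is handed in, with the robot touching nothing.
It also fails if it takes over 67 s, if anything falls off the work surface, if the arm or the gripper's body presses on something with over 40 N, if the wrist force passes 120 N, or if a joint passes its speed limit or range.

## Working session

There is one attempt and no reset: what is moved stays moved. The work goes in short steps, Python scripts to look and compute and a shell command to move; the robot and the scene stay as the last step left them, time stands still between calls to the robot, and variables do not carry over. Pictures are saved under pics/ and viewed, at most 12 in all, crops included, and the job is handed in when it is done.

```bash
ls; mkdir -p pics; python3 - <<'E'
from rig import *
import cv2,numpy as np,pickle
print(observe(),grasp_offset if not callable(grasp_offset) else grasp_offset())
D={}
for n in("side","top"):
    p=camera_params(n);im,d=get_image(n);D[n]=(im,d,p);print(n,p)
    cv2.imwrite(f"pics/{n}0.png",im[:,:,::-1])
pickle.dump(D,open("d0.pkl","wb"))
E
```

```text
pics
{'time_s': 0.0, 'q': array([-8.44698537e+01,  2.18402871e+01,  7.43847422e+01, -2.26664267e-03,
        8.38587398e+01, -1.23350684e+01]), 'qvel': array([ 0.03872029,  0.00602358, -0.05317213,  0.00875007, -0.05820226,
        0.08819758]), 'joint_efforts': array([-4.26469023e-04, -4.48461735e+01, -2.31273830e+01, -2.38226348e-04,
        4.82886462e-03, -6.07483344e-06]), 'position': array([ 0.16869331, -0.52317687,  0.23071844]), 'tool_rot': array([[ 9.51779548e-01,  3.06782757e-01, -1.80046910e-04],
       [ 3.06782688e-01, -9.51778480e-01,  1.45145096e-03],
       [ 2.73915351e-04, -1.43669661e-03, -9.99998930e-01]]), 'ft_force': array([-0.50002359, -0.26345285,  0.95137993]), 'wrist_torque': array([-0.01101613, -0.00128251, -0.01774609]), 'gripper_force': 0.0, 'grip_width': 0.08564300882074091} 0.0187
side {'K': array([[468.84897804,   0.        , 286.11970521],
       [  0.        , 468.84897804, 208.77432235],
       [  0.        ,   0.        ,   1.        ]]), 'R': array([[ 0.99014031, -0.13981847,  0.00854223],
       [-0.09124254, -0.69001208, -0.71802376],
       [ 0.10628723,  0.71016486, -0.69596617]]), 't': array([-0.44050694,  0.06891971,  1.61136679])}
top {'K': array([[438.18796118,   0.        , 268.7452098 ],
       [  0.        , 438.18796118, 209.97160586],
       [  0.        ,   0.        ,   1.        ]]), 'R': array([[ 1.04798701e-03, -9.99944982e-01, -1.04372227e-02],
       [-9.98829411e-01, -5.41956987e-04, -4.83685262e-02],
       [ 4.83602085e-02,  1.04756946e-02, -9.98775025e-01]]), 't': array([0.01623773, 0.42598934, 1.52618967])}
```

View pics/side0.png

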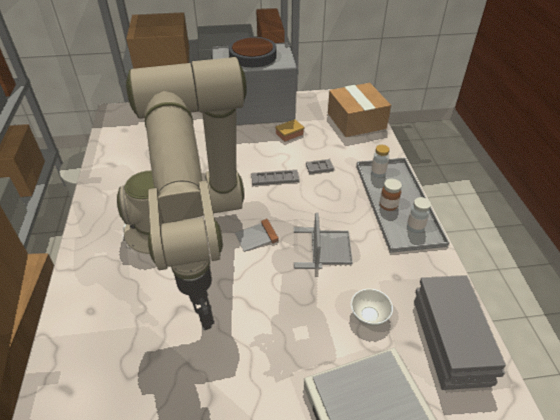

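View pics/top0.png

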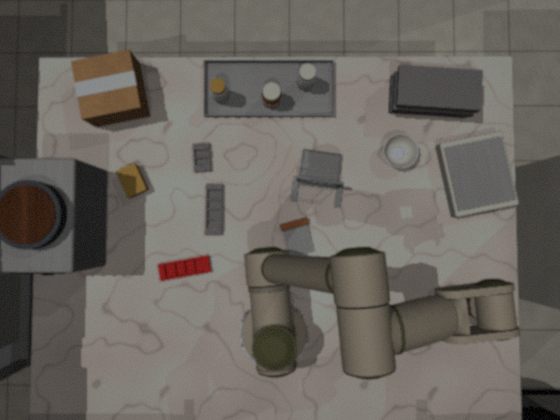

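The red bar at top (185,268) is the wrong colour. The grey bar at (202,157) has two hollows and is short. The grey bar at (214,208) has four hollows and is long, so it fits the bar_mould. The rail is near (323,183), with the tray on its far side at (322,165). I'll confirm this in one crop and measure.

```bash
cat > h.py <<'E'
import numpy as np,cv2
def ray(p,u,v,z):
    K,R,t=p["K"],p["R"],p["t"];c=-R.T@t
    d=(R.T@np.linalg.inv(K)@np.c_[u,v,np.ones(len(u))].T).T
    return c+d*((z-c[2])/d[:,2])[:,None]
def cloud(p,d,sl=None):
    v,u=np.mgrid[:d.shape[0],:d.shape[1]];z=d
    P=np.stack([(u-p["K"][0,2])/p["K"][0,0]*z,(v-p["K"][1,2])/p["K"][1,1]*z,z],-1)
    return (P-p["t"])@p["R"]
E
python3 - <<'E'
import pickle;from h import *
D=pickle.load(open("d0.pkl","rb"))
im,d,p=D["top"]
cv2.imwrite("pics/crop.png",cv2.resize(im[130:250,180:360,::-1],None,fx=4,fy=4,interpolation=cv2.INTER_CUBIC))
W=cloud(p,d)
print("table z",[np.round(W[r,c],4) for r,c in((230,250),(250,230),(140,250))])
hsv=cv2.cvtColor(im,cv2.COLOR_RGB2HSV)
g=((hsv[:,:,1]<45)&(hsv[:,:,2]<150)).astype(np.uint8)
for n,(r0,r1,c0,c1) in dict(long=(178,240,200,230),short=(138,177,188,217)).items():
    m=np.zeros_like(g);m[r0:r1,c0:c1]=g[r0:r1,c0:c1]
    cs=max(cv2.findContours(m,0,1)[0],key=cv2.contourArea)[:,0].astype(float)
    P=ray(p,cs[:,0],cs[:,1],.014)
    (c,s,a)=cv2.minAreaRect((P[:,:2]*1000).astype(np.float32));print(n,c,s,a)
# rest
roi=np.zeros_like(g,bool);roi[140:215,280:360]=1
m=roi&(W[:,:,2]>.07)&(W[:,:,2]<.12)&(d>0)
Q=W[m];print("rail",len(Q),cv2.minAreaRect((Q[:,:2]*1000).astype(np.float32)),Q[:,2].mean())
m2=roi&(W[:,:,2]>-.02)&(W[:,:,2]<.04)&(g>0);
np.save("g.npy",m2)
im,d,p=D["side"];W=cloud(p,d)
cv2.imwrite("pics/crop_side.png",cv2.resize(im[150:290,230:370,::-1],None,fx=4,fy=4,interpolation=cv2.INTER_CUBIC))
roi=np.zeros(d.shape,bool);roi[205:280,290:360]=1
for n,a,b in(("rail",.079,.11),):
    m=roi&(W[:,:,2]>a)&(W[:,:,2]<b)&(d>0);Q=W[m];print(n,len(Q),cv2.minAreaRect((Q[:,:2]*1000).astype(np.float32)),Q[:,2].mean(),Q[:,2].max())
E
```

```text
table z [array([0.3558, 0.0822, 0.0081]), array([ 0.2853,  0.1532, -0.0037]), array([0.6753, 0.0836, 0.0022])]
long (431.2585754394531, 206.7967529296875) (214.51007080078125, 102.08325958251953) 0.3116801679134369
short (612.76611328125, 252.1255340576172) (135.642578125, 99.0616455078125) 0.3940926194190979
rail 166 ((523.8662109375, -155.2174072265625), (155.3072967529297, 12.35958480834961), 81.5981674194336) 0.09084449455212495
rail 140 ((523.43798828125, -158.02395629882812), (152.7109375, 11.809504508972168), 81.8206787109375) 0.09046549376349416 0.10042602374437919
```

View pics/crop.png

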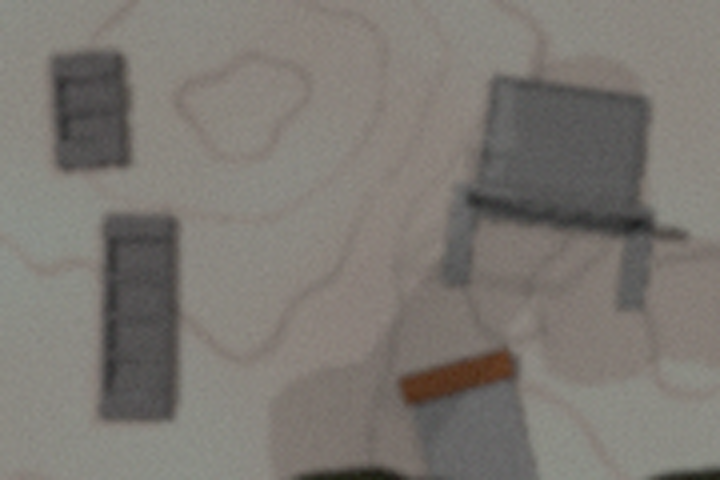

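View pics/crop_side.png

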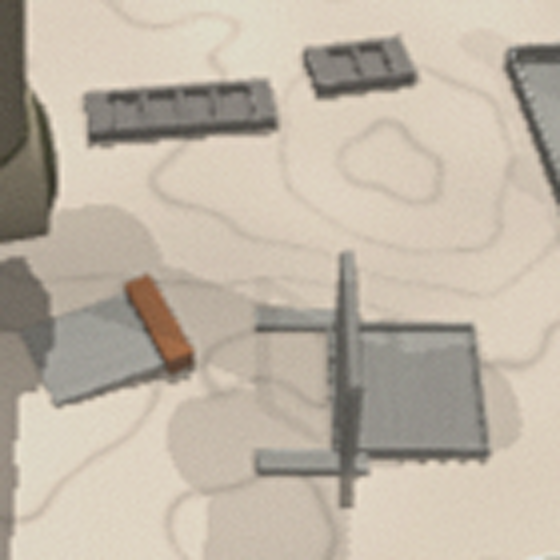

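The crop confirms it: the four-hollow bar at crop (140,317), top px (215,209), is grey and 180 mm long, so it is the bar_mould. The two-hollow one at crop (91,110) is the short mould. The tray lies on the far side of the rail. Next I'll refine the mould pose and write a helper that converts a goal pose to tool-axis fractions.

```bash
cat >> h.py <<'E'
from scipy.spatial.transform import Rotation as Ro
def toolrot(o,a):  # o: horizontal outward unit dir (tool x), a: tilt of tool z towards o, deg
    o=np.r_[o[:2],0]/np.linalg.norm(o[:2]);a=np.radians(a);k=np.array([0,0,1.])
    x=np.cos(a)*o+np.sin(a)*k; z=np.sin(a)*o-np.cos(a)*k
    return np.c_[x,np.cross(z,x),z]
def move(st,P,R,st2=None):
    R0=st["tool_rot"];d=R0.T@(np.asarray(P)-st["position"])/.5
    w=Ro.from_matrix(R0.T@R).as_rotvec()/np.pi
    return np.round(d,4).tolist(),np.round(w,4).tolist(),"mm",np.linalg.norm(d)*500,"deg",np.linalg.norm(w)*180
E
python3 - <<'E'
import pickle;from h import *
from rig import observe
D=pickle.load(open("d0.pkl","rb"))
im,d,p=D["top"]
g=cv2.resize(cv2.cvtColor(im,cv2.COLOR_RGB2GRAY)[172:245,196:236],None,fx=4,fy=4,interpolation=cv2.INTER_CUBIC)
th,m=cv2.threshold(g,0,255,cv2.THRESH_BINARY_INV+cv2.THRESH_OTSU)
m=cv2.morphologyEx(m,cv2.MORPH_CLOSE,np.ones((9,9)))
c=max(cv2.findContours(m,0,1)[0],key=cv2.contourArea)[:,0].astype(float)
u=196+(c[:,0]+.5)/4-.5;v=172+(c[:,1]+.5)/4-.5
P=ray(p,u,v,.010);r=cv2.minAreaRect((P[:,:2]*1000).astype(np.float32));print("top",th,r)
im,d,p=D["side"]
g=cv2.resize(cv2.cvtColor(im,cv2.COLOR_RGB2GRAY)[162:192,245:305],None,fx=4,fy=4,interpolation=cv2.INTER_CUBIC)
th,m=cv2.threshold(g,0,255,cv2.THRESH_BINARY_INV+cv2.THRESH_OTSU)
m=cv2.morphologyEx(m,cv2.MORPH_CLOSE,np.ones((9,9)))
c=max(cv2.findContours(m,0,1)[0],key=cv2.contourArea)[:,0].astype(float)
P=ray(p,245+(c[:,0]+.5)/4-.5,162+(c[:,1]+.5)/4-.5,.007);print("side",th,cv2.minAreaRect((P[:,:2]*1000).astype(np.float32)))
# tray
im,d,p=D["top"]
c=np.array([[497,77],[650,98],[640,212],[482,190]])/4.;print("tray corners",np.round(ray(p,180+c[:,0],130+c[:,1],.008)*1000))
E
```

```text
top 106.0 ((429.52862548828125, 206.2721405029297), (71.26364135742188, 182.7594757080078), 89.18562316894531)
side 161.0 ((429.71636962890625, 208.27252197265625), (83.62886810302734, 184.14151000976562), 89.13858032226562)
tray corners [[ 641. -109.    8.]
 [ 622. -243.    8.]
 [ 521. -234.    8.]
 [ 541.  -95.    8.]]
```

```bash
python3 - <<'E'
from h import *;from rig import observe
s=observe();o=[1,-.015]
print(move(s,[.34,.205,.23],toolrot(o,20)))
E
```

```text
([0.7729, -1.2811, 0.0034], [-0.0186, 0.1101, 0.1029], 'mm', np.float64(748.0934724568456), 'deg', np.float64(27.329938458941207))
```

```bash
python3 -m handwheel '[[[0.66,-0.53,0.02],[0,0,0.1]],[[0.66,-0.53,0.02],[0,0,0.1]],[[0.66,-0.53,0.02],[0,0,0.1]],[[0.66,-0.53,0.02],[0,0,0.1]],[[0.66,-0.53,0.02],[0,0,0.1]],[[0.66,-0.53,0.02],[0,0,0.1]],[[0.66,-0.53,0.02],[0,0,0.1]],[[0.66,-0.53,0.02],[0,0,0.1]],[[0.66,-0.53,0.02],[0,0,0.1]],[[0.66,-0.53,0.02],[0,0,0.1]]]' 1 80; python3 - <<'E'
from h import *;from rig import observe
s=observe();o=[1,-.015]
print(move(s,[.34,.205,.22],toolrot(o,20)))
E
```

```text
time_s: 1.1
position: [0.4024, -0.1675, 0.2211]
tool_rot: [[1.0, 0.002, -0.0], [0.002, -1.0, 0.001], [-0.0, -0.001, -1.0]]
ft_force: [0.1, -0.4, 0.7]
grip_width: 0.0858
gripper_force: 0.0
([-0.1233, -0.7453, 0.0028], [-0.0012, 0.1112, 0.0053], 'mm', np.float64(377.7048998476882), 'deg', np.float64(20.04231809162514))
```

```bash
python3 -m handwheel '[[[-0.123,-0.745,0],[0,0.111,0.005]],[[-0.123,-0.745,0],[0,0.111,0.005]],[[-0.123,-0.745,0],[0,0.111,0.005]],[[-0.123,-0.745,0],[0,0.111,0.005]],[[-0.123,-0.745,0],[0,0.111,0.005]],[[-0.123,-0.745,0],[0,0.111,0.005]],[[-0.123,-0.745,0],[0,0.111,0.005]],[[-0.123,-0.745,0],[0,0.111,0.005]],[[-0.123,-0.745,0],[0,0.111,0.005]],[[-0.123,-0.745,0],[0,0.111,0.005]]]'; python3 - <<'E'
from h import *;from rig import *
s=observe();p=camera_params("wrist");im,d=get_image("wrist")
cv2.imwrite("pics/w1.png",im[:,:,::-1]);np.savez("w1.npz",im=im,d=d,**p)
o=[1,-.015]
print(s["time_s"],s["position"])
print(move(s,[.371,.207,.04],toolrot(o,20)))
E
```

```text
time_s: 2.1
position: [0.3407, 0.2028, 0.2211]
tool_rot: [[0.94, -0.015, 0.341], [-0.015, -1.0, -0.003], [0.341, -0.002, -0.94]]
ft_force: [0.1, -0.1, 0.5]
grip_width: 0.0854
gripper_force: 0.0
2.1 [0.34065063 0.20281453 0.22107648]
([-0.0666, -0.0086, 0.3611], [-0.0005, 0.0003, -0.0003], 'mm', np.float64(183.64992189738282), 'deg', np.float64(0.12676240839802988))
```

View pics/w1.png

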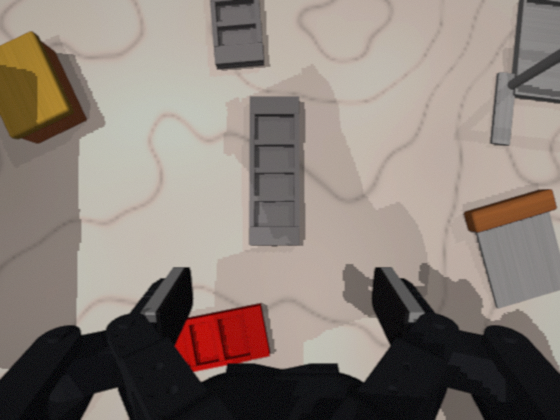

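The wrist view shows the long mould with corners at (250,97), (299,97), (303,245), (248,245). The short mould is above it and the red bar is near (225,335).

```bash
python3 - <<'E'
from h import *
w=np.load("w1.npz");im=w["im"];p={k:w[k] for k in"KRt"}
g=cv2.cvtColor(im,cv2.COLOR_RGB2GRAY)[85:260,235:315]
th,m=cv2.threshold(g,0,255,cv2.THRESH_BINARY_INV+cv2.THRESH_OTSU);m=cv2.morphologyEx(m,cv2.MORPH_CLOSE,np.ones((7,7)))
c=max(cv2.findContours(m,0,1)[0],key=cv2.contourArea)[:,0].astype(float)
P=ray(p,235+c[:,0],85+c[:,1],.014);print(th,cv2.minAreaRect((P[:,:2]*1000).astype(np.float32)))
print(np.round(ray(p,np.array([250,299,303,248]),np.array([97,97,245,245]),.014)*1000))
E
```

```text
135.0 ((429.5838623046875, 209.5358428955078), (68.62261199951172, 181.11135864257812), 88.88410949707031)
[[519. 239.  14.]
 [518. 180.  14.]
 [340. 178.  14.]
 [341. 243.  14.]]
```

```bash
python3 -m handwheel '[[[-0.067,-0.015,0.36],[0,0,0]],[[-0.067,-0.015,0.36],[0,0,0]],[[-0.067,-0.015,0.36],[0,0,0]],[[-0.067,-0.015,0.36],[0,0,0]],[[-0.067,-0.015,0.36],[0,0,0]],[[-0.067,-0.015,0.36],[0,0,0]],[[-0.067,-0.015,0.36],[0,0,0]]]'; python3 - <<'E'
from h import *;from rig import *
print(move(observe(),[.373,.2105,.003],toolrot([1,-.015],20)))
E
```

```text
time_s: 2.85
position: [0.372, 0.2095, 0.0426]
tool_rot: [[0.939, -0.019, 0.345], [-0.019, -1.0, -0.003], [0.345, -0.003, -0.939]]
ft_force: [-0.0, -0.6, 0.2]
grip_width: 0.0851
gripper_force: 0.0
([-0.0255, -0.0017, 0.0751], [-0.0006, -0.0009, -0.0017], 'mm', np.float64(39.647198833128655), 'deg', np.float64(0.3558135108795043))
```

```bash
python3 -m handwheel '[[[-0.012,-0.002,0.04],[0,0,0]],[[-0.025,-0.002,0.075],[0,0,0]],[[-0.025,-0.002,0.075],[0,0,0]],[[-0.025,-0.002,0.075],[0,0,0]],[[-0.025,-0.002,0.075],[0,0,0]]]'; python3 -m handwheel '[[[0,0,0],[0,0,0]],[[0,0,0],[0,0,0]],[[0,0,0],[0,0,0]],[[0,0,0],[0,0,0]],[[0,0,0],[0,0,0]],[[0,0,0],[0,0,0]],[[0,0,0],[0,0,0]],[[0,0,0],[0,0,0]]]' 0 80
```

```text
time_s: 3.35
position: [0.3728, 0.2113, 0.0027]
tool_rot: [[0.939, -0.018, 0.344], [-0.018, -1.0, -0.003], [0.344, -0.003, -0.939]]
ft_force: [0.8, -0.6, -0.1]
grip_width: 0.0855
gripper_force: 0.0
time_s: 4.15
position: [0.3723, 0.2113, 0.0024]
tool_rot: [[0.939, -0.017, 0.344], [-0.017, -1.0, -0.003], [0.344, -0.003, -0.939]]
ft_force: [-5.3, -2.5, 19.1]
grip_width: 0.0575
gripper_force: 81.1
```

```bash
python3 -m handwheel '[[[0.014,0,-0.038],[0,0,0]],[[0.028,0,-0.076],[0,0,0]],[[0.042,0,-0.114],[0,0,0]],[[0.07,0,-0.19],[0,0,0]],[[0.07,0,-0.19],[0,0,0]],[[0.07,0,-0.19],[0,0,0]]]'; python3 - <<'E'
from h import *;from rig import *
for n in("side",):
    im,d=get_image(n);p=camera_params(n);np.savez("s2.npz",im=im,d=d,**p)
    cv2.imwrite("pics/s2.png",cv2.resize(im[100:240,180:360,::-1],None,fx=4,fy=4,interpolation=cv2.INTER_CUBIC))
s=observe();print(s["gripper_force"],s["grip_width"],s["q"])
E
```

```text
time_s: 4.75
position: [0.3723, 0.2109, 0.1028]
tool_rot: [[0.939, -0.018, 0.343], [-0.018, -1.0, -0.003], [0.343, -0.003, -0.939]]
ft_force: [-0.5, 0.6, -3.1]
grip_width: 0.0574
gripper_force: 87.1
87.12793987244368 0.05756293073985534 [ 17.31723543  14.49156283 115.99505957 -11.75426203  31.02873299
 117.46159519]
```

View pics/s2.png

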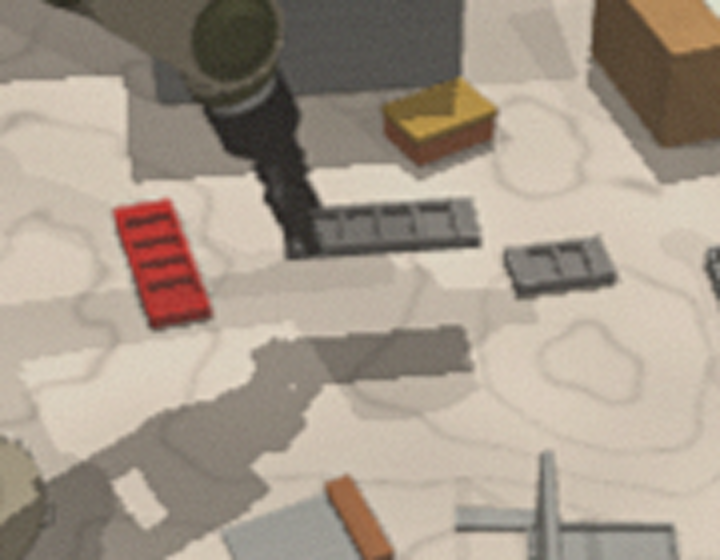

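```bash
cat >> h.py <<'E'
RAIL=np.array([.5237,-.1566]);O=np.array([.9895,-.1443]);O/=np.linalg.norm(O)
def mould(theta,X,zb,yaw=0,dy=0):
    """underside-corner X in front of rail centre, height zb; returns corner pt, R (cols: up-slope, lateral, hollow normal)"""
    o=np.r_[O,0];o=Ro.from_rotvec([0,0,np.radians(yaw)]).apply(o);k=np.array([0,0,1.]);th=np.radians(theta)
    u=-np.cos(th)*o+np.sin(th)*k;n=np.sin(th)*o+np.cos(th)*k
    lat=np.cross(n,u);return np.r_[RAIL+X*O,zb]+dy*np.r_[-O[1],O[0],0],np.c_[u,lat,n]
def Xlean(th,gap=0):
    th=np.radians(th);return 82/1000/np.tan(th)+(.006+gap)/np.sin(th)
def tcp(theta,X,zb,G,**k):
    B,R=mould(theta,X,zb,**k);return B+R@G[0],R@G[1]
def grasp(B,R,P,Rt): return R.T@(P-B),R.T@Rt
E
python3 - <<'E'
from h import *;from rig import *
import pickle
s=observe()
o=np.array([1,-.016,0]);o/=np.linalg.norm(o);k=np.array([0,0,1.])
Rm=np.c_[-o,np.cross(k,-o),k];B=np.r_[.4296,.2095,0]+.09*o
G=grasp(B,Rm,np.array([.3723,.2113,.0024]),s["tool_rot"]);pickle.dump(G,open("G.pkl","wb"));print(G)
X=Xlean(45,.004);print("X",X)
for n,P,R in(("tilt",np.array([.40,.15,.28]),tcp(45,X,.01,G)[1]),("over",tcp(45,X,.17,G)[0],tcp(45,X,.17,G)[1]),("low",)+tcp(45,X,.012,G)):
    print(n,P,move(s,P,R)); s=dict(position=P,tool_rot=R)
E
```

```text
(array([ 0.14732146, -0.00088309,  0.0024    ]), array([[-0.94018736,  0.0018159 , -0.34065294],
       [ 0.00253449,  0.9999954 , -0.00166446],
       [ 0.34064835, -0.00242829, -0.94018764]]))
X 0.09614213562373097
tilt [0.4  0.15 0.28] ([0.1763, 0.1195, -0.3153], [0.0013, -0.2496, 0.0424], 'mm', np.float64(190.2383275978213), 'deg', np.float64(45.57016515355379))
over [ 0.5175609  -0.1548123   0.27586906] ([0.2953, 0.5684, -0.1294], [0.0, 0.0, 0.0], 'mm', np.float64(326.7233832045382), 'deg', np.float64(0.0))
low [ 0.5175609  -0.1548123   0.11786906] ([0.134, 0.0001, 0.2862], [0.0, 0.0, 0.0], 'mm', np.float64(158.00000000000003), 'deg', np.float64(0.0))
```

```bash
python3 -m handwheel '[[[0.1,0,-0.2],[0,-0.04,0.01]],[[0.176,0.12,-0.315],[0,-0.25,0.042]],[[0.176,0.12,-0.315],[0,-0.25,0.042]],[[0.176,0.12,-0.315],[0,-0.25,0.042]],[[0.176,0.12,-0.315],[0,-0.25,0.042]],[[0.176,0.12,-0.315],[0,-0.25,0.042]],[[0.176,0.12,-0.315],[0,-0.25,0.042]],[[0.176,0.12,-0.315],[0,-0.25,0.042]],[[0.176,0.12,-0.315],[0,-0.25,0.042]],[[0.176,0.12,-0.315],[0,-0.25,0.042]]]'; python3 - <<'E'
from h import *;from rig import *
import pickle
G=pickle.load(open("G.pkl","rb"));s=observe();print(s["q"])
print(move(s,*tcp(45,Xlean(45,.004),.17,G)))
E
```

```text
time_s: 5.8
position: [0.3998, 0.1502, 0.2799]
tool_rot: [[0.896, -0.145, -0.419], [-0.133, -0.989, 0.058], [-0.423, 0.003, -0.906]]
ft_force: [0.3, 0.0, -1.9]
grip_width: 0.0577
gripper_force: 87.2
[  1.98341339  18.35053595  75.55323191   4.46417901 110.73987177
 101.0241559 ]
([0.2955, 0.5694, -0.1269], [0.0014, -0.0003, 0.0002], 'mm', np.float64(326.95727466877673), 'deg', np.float64(0.2615217302561518))
```

```bash
python3 -m handwheel '[[[0.295,0.57,-0.127],[0,0,0]],[[0.295,0.57,-0.127],[0,0,0]],[[0.295,0.57,-0.127],[0,0,0]],[[0.295,0.57,-0.127],[0,0,0]],[[0.295,0.57,-0.127],[0,0,0]],[[0.295,0.57,-0.127],[0,0,0]],[[0.295,0.57,-0.127],[0,0,0]],[[0.295,0.57,-0.127],[0,0,0]],[[0.295,0.57,-0.127],[0,0,0]],[[0.295,0.57,-0.127],[0,0,0]]]'; python3 - <<'E'
from h import *;from rig import *
import pickle
G=pickle.load(open("G.pkl","rb"));s=observe();print(s["q"])
print(move(s,*tcp(45,Xlean(45,.004),.012,G)))
im,d=get_image("side");p=camera_params("side")
cv2.imwrite("pics/s3.png",cv2.resize(im[130:290,230:410,::-1],None,fx=4,fy=3.7,interpolation=cv2.INTER_CUBIC))
E
```

```text
time_s: 6.8
position: [0.5173, -0.1541, 0.2767]
tool_rot: [[0.896, -0.144, -0.419], [-0.132, -0.99, 0.058], [-0.423, 0.003, -0.906]]
ft_force: [-0.5, 0.1, -2.0]
grip_width: 0.0576
gripper_force: 87.2
[-25.58569732  31.40650932  54.62445942  -8.35215023 117.70661707
  70.4031818 ]
([0.1351, 0.0003, 0.2876], [0.0015, -0.0003, 0.0005], 'mm', np.float64(158.86829802357093), 'deg', np.float64(0.28172551862199463))
```

View pics/s3.png

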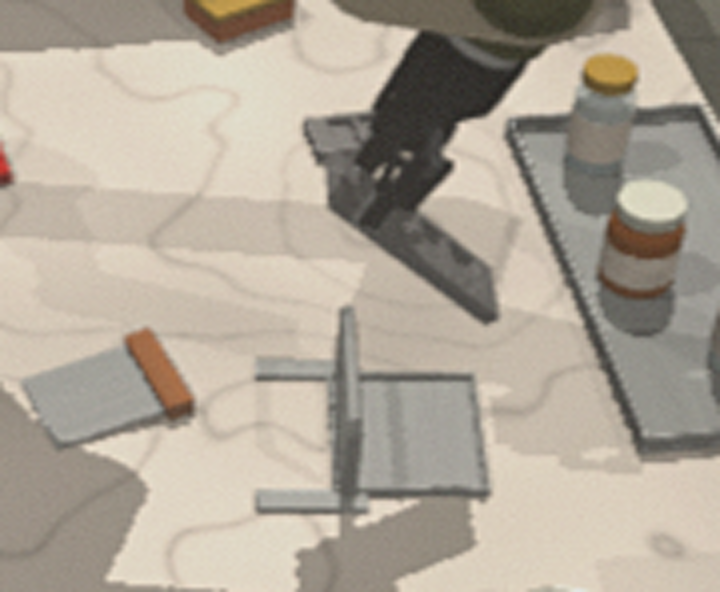

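The side view shows the mould tilted about 45° in the gripper, above the rail at (347,410) and the tray at (425,435). The short mould is behind it at (340,130). I'll descend.

```bash
python3 -m handwheel '[[[0.034,0,0.072],[0,0,0]],[[0.068,0,0.144],[0,0,0]],[[0.1,0,0.21],[0,0,0]],[[0.12,0,0.256],[0,0,0]],[[0.135,0,0.288],[0.001,0,0]],[[0.135,0,0.288],[0.001,0,0]]]'; python3 - <<'E'
from h import *;from rig import *
import pickle
G=pickle.load(open("G.pkl","rb"));s=observe()
print(move(s,*tcp(45,Xlean(45,.004),.004,G)))
E
```

```text
time_s: 7.45
position: [0.5167, -0.1546, 0.1157]
tool_rot: [[0.895, -0.146, -0.423], [-0.131, -0.989, 0.063], [-0.427, -0.001, -0.904]]
ft_force: [0.4, -0.3, -2.0]
grip_width: 0.0571
gripper_force: 87.1
([0.0065, 0.0002, 0.0098], [0.0, 0.0012, 0.0006], 'mm', np.float64(5.880671580224635), 'deg', np.float64(0.23589787151876254))
```

```bash
python3 -m handwheel '[[[0.002,0,0.0036],[0,0,0]],[[0.003,0,0.0072],[0,0,0]],[[0.003,0,0.0072],[0,0,0]]]';python3 -m handwheel '[[[0.001,0,0.0036],[0,0,0]],[[0.001,0,0.0036],[0,0,0]],[[0.001,0,0.0036],[0,0,0]]]'; python3 - <<'E'
from h import *;from rig import *
import pickle
G=pickle.load(open("G.pkl","rb"));s=observe()
print(move(s,*tcp(45,Xlean(45,.004),.003,G)))
im,d=get_image("wrist");cv2.imwrite("pics/w4.png",im[:,:,::-1])
E
```

```text
time_s: 7.75
position: [0.5177, -0.1558, 0.1141]
tool_rot: [[0.896, -0.147, -0.418], [-0.133, -0.989, 0.061], [-0.423, 0.001, -0.906]]
ft_force: [-0.3, 0.1, -1.6]
grip_width: 0.0576
gripper_force: 87.1
time_s: 8.05
position: [0.5172, -0.1559, 0.1116]
tool_rot: [[0.896, -0.147, -0.419], [-0.133, -0.989, 0.062], [-0.424, 0.0, -0.906]]
ft_force: [-0.6, 0.2, -2.0]
grip_width: 0.0576
gripper_force: 87.1
([0.0026, -0.0023, 0.0048], [0.0002, -0.0001, -0.0], 'mm', np.float64(2.9616022519875123), 'deg', np.float64(0.042332015800547816))
```

View pics/w4.png

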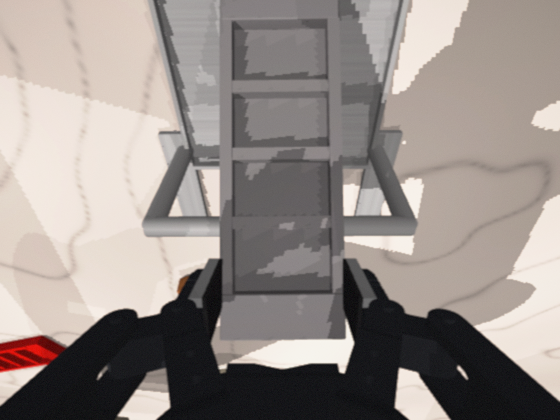

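The wrist view shows the mould centred (220–344 against the rail's 146–414) and square to the rail. I'll lower it to contact.

```bash
python3 -m handwheel '[[[0.001,0,0.002],[0,0,0]],[[0.002,0,0.0045],[0,0,0]],[[0.002,0,0.0045],[0,0,0]]]';python3 -m handwheel '[[[0.001,0,0.003],[0,0,0]],[[0.001,0,0.003],[0,0,0]],[[0.001,0,0.003],[0,0,0]]]'
```

```text
time_s: 8.4
position: [0.5169, -0.1559, 0.1092]
tool_rot: [[0.896, -0.147, -0.42], [-0.133, -0.989, 0.062], [-0.424, 0.0, -0.905]]
ft_force: [-1.9, -0.5, 2.0]
grip_width: 0.0578
gripper_force: 87.4
time_s: 8.7
position: [0.5167, -0.1559, 0.1079]
tool_rot: [[0.896, -0.147, -0.42], [-0.133, -0.989, 0.062], [-0.424, 0.0, -0.906]]
ft_force: [-3.9, -0.5, 5.3]
grip_width: 0.0571
gripper_force: 87.6
```

```bash
python3 -m handwheel '[[[0,0,0],[0,0,0]],[[0,0,0],[0,0,0]],[[0,0,0],[0,0,0]],[[0,0,0],[0,0,0]],[[0,0,0],[0,0,0]],[[0,0,0],[0,0,0]],[[0,0,0],[0,0,0]],[[0,0,0],[0,0,0]]]' 1; python3 -m handwheel '[[[0,0,-0.05],[0,0,0]],[[0,0,-0.1],[0,0,0]],[[0,0,-0.15],[0,0,0]],[[0,0,-0.2],[0,0,0]],[[0,0,-0.2],[0,0,0]],[[0,0,-0.2],[0,0,0]]]';python3 - <<'E'
from h import *;from rig import *
for n in("wrist","side"):
    p=camera_params(n);im,d=get_image(n);np.savez(n+"5.npz",im=im,d=d,**p)
    if n=="wrist":cv2.imwrite("pics/w5.png",im[:,:,::-1])
    W=cloud(p,d).reshape(-1,3);W=W[d.ravel()>0]
    q=(W[:,:2]-RAIL)@np.c_[O,[-O[1],O[0]]]
    m=(abs(q[:,1])<.022)&(q[:,0]>-.03)&(q[:,0]<.1)&(W[:,2]>.02)&(W[:,2]<.17)
    A=np.c_[q[m],W[m,2]]
    if n=="side":m2=1
    # underside/outside border fit: robust top-surface via percentile of residual
    c=A.mean(0);k=np.linalg.svd(A-c,full_matrices=0)[2][2];k*=np.sign(k[0]);
    print(n,len(A),"normal",k,"slope",np.degrees(np.arctan2(k[0],k[2])),"lat",np.degrees(np.arcsin(k[1])))
E
```

```text
time_s: 9.5
position: [0.517, -0.1558, 0.1074]
tool_rot: [[0.896, -0.147, -0.419], [-0.133, -0.989, 0.062], [-0.424, 0.0, -0.906]]
ft_force: [-0.1, -1.3, -1.3]
grip_width: 0.0854
gripper_force: 0.0
time_s: 10.1
position: [0.5587, -0.162, 0.1975]
tool_rot: [[0.896, -0.147, -0.42], [-0.133, -0.989, 0.062], [-0.424, 0.0, -0.906]]
ft_force: [-1.1, 0.7, -1.5]
grip_width: 0.0856
gripper_force: 0.0
wrist 11429 normal [0.68126117 0.00178046 0.73203828] slope 42.94235886018684 lat 0.10201299166952534
side 316 normal [0.67892516 0.08448202 0.7293308 ] slope 42.950089750841286 lat 4.846239448211053
```

View pics/w5.png

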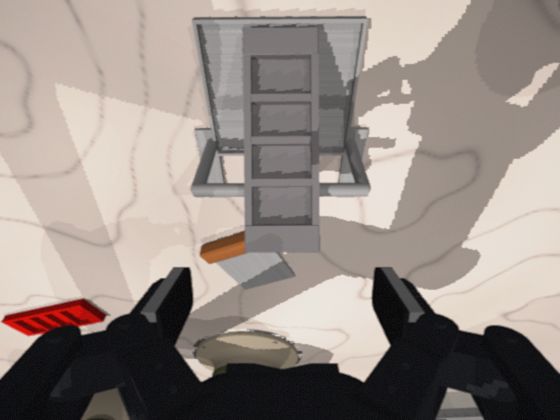

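Released: the mould leans at about 43°, square and inside the tray, with its lower end at row 27 and upper end at row 251. Now the regrasp near the upper end with a near-vertical tool.

```bash
python3 - <<'E'
from h import *;from rig import *
import pickle
s=observe()
w=np.load("wrist5.npz");th=43;B,R=mould(th,Xlean(th),.003)
for q in([0,.03,.014],[0,-.03,.014],[.18,-.03,.014],[.18,.03,.014]):
    c=w["R"]@(B+R@np.array(q))+w["t"];c=w["K"]@c;print(np.round(c[:2]/c[2]),end=" ")
print("seen (245,27) (318,27) (320,251) (245,251)")
Rt=toolrot(O,2);gp=B+R@np.array([.157,0,.007]);P=gp+.010*Rt[:,2]
for n,PP in(("above",P-.07*Rt[:,2]),("grip",P)):
    print(n,PP,move(s,PP,Rt));s=dict(position=PP,tool_rot=Rt)
E
```

```text
[319.  28.] [244.  28.] [244. 253.] [320. 253.] seen (245,27) (318,27) (320,251) (245,251)
above [ 0.5084507  -0.15437618  0.17515667] ([-0.0726, -0.0001, 0.0821], [-0.0004, 0.1512, -0.0008], 'mm', np.float64(54.81494426400595), 'deg', np.float64(27.216319057956596))
grip [ 0.51086809 -0.15472871  0.10519931] ([-0.0, -0.0, 0.14], [0.0, 0.0, 0.0], 'mm', np.float64(69.99999999999999), 'deg', np.float64(0.0))
```

```bash
python3 -m handwheel '[[[-0.02,0,0],[0,0.04,0]],[[-0.04,0,0.03],[0,0.08,0]],[[-0.073,0,0.06],[0,0.15,0]],[[-0.073,0,0.082],[0,0.151,0]],[[-0.073,0,0.082],[0,0.151,0]],[[-0.073,0,0.082],[0,0.151,0]]]'; python3 - <<'E'
from h import *;from rig import *
s=observe();th=43;B,R=mould(th,Xlean(th),.003);Rt=toolrot(O,2);gp=B+R@np.array([.157,0,.007]);P=gp+.010*Rt[:,2]
print(move(s,P,Rt))
E
```

```text
time_s: 10.8
position: [0.509, -0.1548, 0.1764]
tool_rot: [[0.988, -0.147, 0.034], [-0.147, -0.989, -0.005], [0.035, 0.0, -0.999]]
ft_force: [-0.1, 0.5, 1.4]
grip_width: 0.0851
gripper_force: 0.0
([-0.0012, -0.0007, 0.1424], [0.0001, 0.0, -0.001], 'mm', np.float64(71.19514048103112), 'deg', np.float64(0.18206494197002987))
```

```bash
python3 -m handwheel '[[[-0.001,0,0.04],[0,0,0]],[[-0.001,0,0.08],[0,0,0]],[[-0.001,0,0.115],[0,0,0]],[[-0.001,0,0.142],[0,0,0]],[[-0.001,0,0.142],[0,0,0]],[[-0.001,0,0.142],[0,0,0]]]'; python3 -m handwheel '[[[0,0,0],[0,0,0]],[[0,0,0],[0,0,0]],[[0,0,0],[0,0,0]],[[0,0,0],[0,0,0]],[[0,0,0],[0,0,0]],[[0,0,0],[0,0,0]],[[0,0,0],[0,0,0]],[[0,0,0],[0,0,0]]]' 0 80;  python3 - <<'E'
from h import *;from rig import *
import pickle
s=observe();th=43;B,R=mould(th,Xlean(th),.003)
G=grasp(B,R,s["position"],s["tool_rot"]);pickle.dump(G,open("G2.pkl","wb"));print(G[0])
s0=dict(position=s["position"],tool_rot=s["tool_rot"])
P1=s["position"]+[0,0,.03]
wp=[("lift",P1,s["tool_rot"]),("rot",)+tcp(75,Xlean(75,.02),.03,G),("low",)+tcp(75,Xlean(75,.003),.008,G)]
pr=s0
for n,P,Rr in wp:
    for f in np.linspace(0,1,6)[1:]:
        Rc=pr["tool_rot"]@Ro.from_rotvec(f*Ro.from_matrix(pr["tool_rot"].T@Rr).as_rotvec()).as_matrix();Pc=pr["position"]+f*(P-pr["position"])
        Rm=Rc@G[1].T;b=Pc-Rm@G[0];q=np.r_[RAIL,.085]-b
        print(n,round(f,1),"gap rail",round(-(q@Rm[:,2])*1000-0,1),"-6; bottom z",round(b[2]*1000,1),"X",round((b[:2]-RAIL)@O*1000,1))
    print(n,P,move(pr,P,Rr));pr=dict(position=P,tool_rot=Rr)
E
```

```text
time_s: 11.4
position: [0.512, -0.1552, 0.1054]
tool_rot: [[0.989, -0.147, 0.036], [-0.147, -0.989, -0.005], [0.036, 0.0, -0.999]]
ft_force: [-0.6, 0.2, 0.6]
grip_width: 0.0856
gripper_force: 0.0
time_s: 12.2
position: [0.5118, -0.1553, 0.1062]
tool_rot: [[0.988, -0.147, 0.039], [-0.147, -0.989, -0.007], [0.039, 0.001, -0.999]]
ft_force: [3.1, 0.2, 6.9]
grip_width: 0.058
gripper_force: 86.8
[0.14986767 0.00038779 0.00133799]
lift 0.2 gap rail 10.4 -6; bottom z 9.0 X 96.7
lift 0.4 gap rail 14.8 -6; bottom z 15.0 X 96.7
lift 0.6 gap rail 19.2 -6; bottom z 21.0 X 96.7
lift 0.8 gap rail 23.6 -6; bottom z 27.0 X 96.7
lift 1.0 gap rail 27.9 -6; bottom z 33.0 X 96.7
lift [ 0.51180738 -0.15525758  0.13618805] ([0.0023, 0.0, -0.06], [0.0, 0.0, 0.0], 'mm', np.float64(29.99999999999999), 'deg', np.float64(0.0))
rot 0.2 gap rail 31.5 -6; bottom z 29.3 X 89.2
rot 0.4 gap rail 34.0 -6; bottom z 27.1 X 80.5
rot 0.6 gap rail 35.2 -6; bottom z 26.3 X 70.8
rot 0.8 gap rail 35.0 -6; bottom z 27.3 X 60.2
rot 1.0 gap rail 33.0 -6; bottom z 30.0 X 48.9
rot [ 0.5349176  -0.15862777  0.17510735] ([0.0497, -0.0001, -0.076], [-0.0005, -0.1778, -0.0002], 'mm', np.float64(45.3889034201256), 'deg', np.float64(31.999999999999996))
low 0.2 gap rail 28.4 -6; bottom z 25.6 X 45.4
low 0.4 gap rail 23.9 -6; bottom z 21.2 X 41.8
low 0.6 gap rail 19.4 -6; bottom z 16.8 X 38.3
low 0.8 gap rail 14.8 -6; bottom z 12.4 X 34.8
low 1.0 gap rail 10.3 -6; bottom z 8.0 X 31.3
low [ 0.51750212 -0.15608805  0.15310735] ([-0.0087, -0.0, 0.0557], [0.0, 0.0, 0.0], 'mm', np.float64(28.173556155558014), 'deg', np.float64(0.0))
```

```bash
python3 -m handwheel '[[[0.001,0,-0.02],[0,0,0]],[[0.002,0,-0.04],[0,0,0]],[[0.002,0,-0.06],[0,0,0]],[[0.002,0,-0.06],[0,0,0]]]'; python3 -m handwheel '[[[0.01,0,-0.015],[0,-0.036,0]],[[0.02,0,-0.03],[0,-0.071,0]],[[0.03,0,-0.046],[0,-0.107,0]],[[0.04,0,-0.061],[0,-0.142,0]],[[0.05,0,-0.076],[0,-0.178,0]],[[0.05,0,-0.076],[0,-0.178,0]],[[0.05,0,-0.076],[0,-0.178,0]]]';  python3 - <<'E'
from h import *;from rig import *
import pickle
G=pickle.load(open("G2.pkl","rb"));s=observe()
p=camera_params("wrist");im,d=get_image("wrist")
# measure mould slope from depth near mould's plane
W=cloud(p,d).reshape(-1,3)[d.ravel()>0];q=(W[:,:2]-RAIL)@np.c_[O,[-O[1],O[0]]]
m=(abs(q[:,1])<.02)&(q[:,0]>.01)&(q[:,0]<.09)&(W[:,2]>.05)&(W[:,2]<.15);A=np.c_[q[m],W[m,2]]
k=np.linalg.svd(A-A.mean(0),full_matrices=0)[2][2];k*=np.sign(k[0]);print(m.sum(),"slope",np.degrees(np.arctan2(k[0],k[2])),"lat",np.degrees(np.arcsin(k[1])))
print(s["q"]);print(move(s,*tcp(75,Xlean(75,.003),.008,G)))
cv2.imwrite("pics/w6.png",im[:,:,::-1])
E
```

```text
time_s: 12.6
position: [0.5113, -0.1552, 0.1369]
tool_rot: [[0.988, -0.147, 0.038], [-0.147, -0.989, -0.007], [0.039, 0.001, -0.999]]
ft_force: [-0.7, -1.2, -1.5]
grip_width: 0.0581
gripper_force: 86.4
time_s: 13.3
position: [0.5343, -0.1583, 0.1733]
tool_rot: [[0.858, -0.147, -0.493], [-0.127, -0.989, 0.073], [-0.498, -0.0, -0.867]]
ft_force: [0.1, 0.1, -1.3]
grip_width: 0.0581
gripper_force: 86.4
8722 slope 74.16359113288667 lat 0.029547971636172524
[-24.88505051  39.33231888  58.34377637  -8.67324349 110.9444101
  72.50700849]
([-0.0094, 0.0005, 0.0519], [-0.0007, 0.0006, 0.0003], 'mm', np.float64(26.378755360390198), 'deg', np.float64(0.1745339290500555))
```

View pics/w6.png

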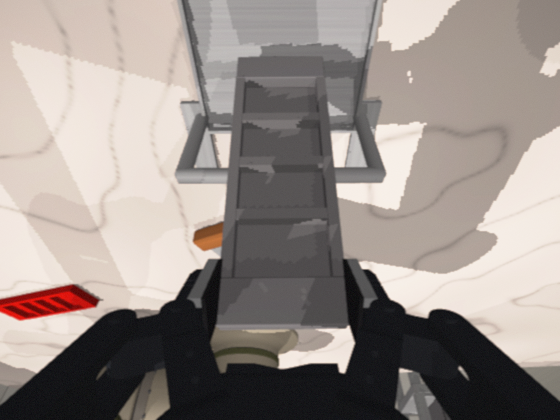

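The mould is held at about 74–75°, square and centred, above the tray. Lowering it.

```bash
python3 -m handwheel '[[[-0.003,0,0.017],[0,0,0]],[[-0.006,0,0.034],[0,0,0]],[[-0.009,0,0.052],[0,0,0]],[[-0.009,0,0.052],[0,0,0]]]';python3 - <<'E'
from h import *;from rig import *
import pickle
G=pickle.load(open("G2.pkl","rb"));s=observe()
print(move(s,*tcp(75,Xlean(75,.003),.003,G)))
E
```

```text
time_s: 13.75
position: [0.5163, -0.1556, 0.1532]
tool_rot: [[0.856, -0.147, -0.495], [-0.127, -0.989, 0.074], [-0.501, -0.001, -0.866]]
ft_force: [-0.2, -0.3, -2.5]
grip_width: 0.0581
gripper_force: 86.4
([0.0073, 0.0006, 0.0076], [-0.0009, 0.0017, 0.0002], 'mm', np.float64(5.286020714843293), 'deg', np.float64(0.34241501634889715))
```

```bash
python3 -m handwheel '[[[0.002,0,0.003],[0,0,0]],[[0.004,0,0.005],[0,0,0]],[[0.005,0,0.008],[0,0.001,0]],[[0.005,0,0.008],[0,0.001,0]]]';python3 -m handwheel '[[[0.001,0,0.002],[0,0,0]],[[0.001,0,0.002],[0,0,0]],[[0.001,0,0.002],[0,0,0]]]'
```

```text
time_s: 14.15
position: [0.5178, -0.156, 0.1497]
tool_rot: [[0.859, -0.147, -0.491], [-0.128, -0.989, 0.073], [-0.496, 0.0, -0.868]]
ft_force: [-0.5, -0.4, 1.6]
grip_width: 0.058
gripper_force: 86.8
time_s: 14.45
position: [0.5177, -0.1559, 0.1494]
tool_rot: [[0.859, -0.147, -0.491], [-0.128, -0.989, 0.072], [-0.496, 0.001, -0.868]]
ft_force: [-2.1, 0.6, 8.4]
grip_width: 0.0581
gripper_force: 87.3
```

```bash
python3 -m handwheel '[[[-0.002,0,0.001],[0,0,0]],[[-0.0035,0,0.001],[0,0,0]],[[-0.0035,0,0.001],[0,0,0]]]';python3 -m handwheel '[[[-0.002,0,0.001],[0,0,0]],[[-0.0035,0,0.0015],[0,0,0]],[[-0.0035,0,0.0015],[0,0,0]]]'
```

```text
time_s: 14.75
position: [0.5162, -0.1557, 0.1491]
tool_rot: [[0.859, -0.147, -0.49], [-0.128, -0.989, 0.072], [-0.495, 0.001, -0.869]]
ft_force: [-1.1, 1.9, 6.6]
grip_width: 0.0582
gripper_force: 86.6
time_s: 15.05
position: [0.5144, -0.1555, 0.1488]
tool_rot: [[0.859, -0.147, -0.49], [-0.128, -0.989, 0.072], [-0.495, 0.0, -0.869]]
ft_force: [1.6, -0.9, 1.8]
grip_width: 0.0583
gripper_force: 86.3
```

```bash
python3 -m handwheel '[[[0,0,0],[0,0,0]],[[0,0,0],[0,0,0]],[[0,0,0],[0,0,0]],[[0,0,0],[0,0,0]],[[0,0,0],[0,0,0]],[[0,0,0],[0,0,0]],[[0,0,0],[0,0,0]],[[0,0,0],[0,0,0]]]' 1; python3 -m handwheel '[[[0,0,-0.04],[0,0,0]],[[0,0,-0.09],[0,0,0]],[[0,0,-0.15],[0,0,0]],[[0,0,-0.2],[0,0,0]],[[0,0,-0.26],[0,0,0]],[[0,0,-0.26],[0,0,0]],[[0,0,-0.26],[0,0,0]]]';python3 - <<'E'
from h import *;from rig import *
p=camera_params("wrist");im,d=get_image("wrist")
cv2.imwrite("pics/w7.png",im[:,:,::-1])
W=cloud(p,d).reshape(-1,3)[d.ravel()>0];q=(W[:,:2]-RAIL)@np.c_[O,[-O[1],O[0]]]
m=(abs(q[:,1])<.02)&(q[:,0]>-.02)&(q[:,0]<.07)&(W[:,2]>.03)&(W[:,2]<.16);A=np.c_[q[m],W[m,2]]
k=np.linalg.svd(A-A.mean(0),full_matrices=0)[2][2];k*=np.sign(k[0]);print(m.sum(),"slope",np.degrees(np.arctan2(k[0],k[2])),"lat",np.degrees(np.arcsin(k[1])))
for th in(72,75):
  B,R=mould(th,Xlean(th),.003)
  for v in([0,.03,.014],[0,-.03,.014],[.18,-.03,.014],[.18,.03,.014]):
    c=p["K"]@(p["R"]@(B+R@np.array(v))+p["t"]);print(np.round(c[:2]/c[2]),end=" ")
E
```

```text
time_s: 15.85
position: [0.5141, -0.1554, 0.1488]
tool_rot: [[0.859, -0.147, -0.491], [-0.128, -0.989, 0.073], [-0.496, 0.0, -0.868]]
ft_force: [0.8, 0.4, 0.6]
grip_width: 0.0854
gripper_force: 0.0
time_s: 16.55
position: [0.5779, -0.1649, 0.2612]
tool_rot: [[0.859, -0.147, -0.491], [-0.128, -0.989, 0.073], [-0.496, 0.0, -0.868]]
ft_force: [-0.0, -0.0, 0.2]
grip_width: 0.0853
gripper_force: 0.0
4333 slope 72.26140709891986 lat 0.04691184890584185
[309.  74.] [254.  74.] [247. 227.] [317. 226.] [309.  78.] [255.  78.] [246. 225.] [318. 225.]
```

View pics/w7.png

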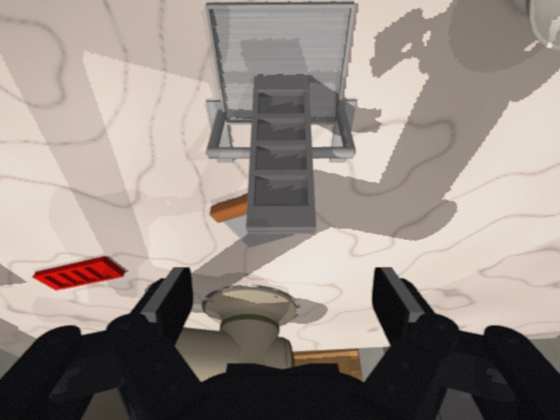

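The mould leans free at about 73°, square, between the posts and with its lower end in the tray (row 75). I'll back off and check that it stays put.

```bash
python3 -m handwheel '[[[0,0,-0.05],[0,0,0]],[[0,0,-0.1],[0,0,0]],[[0,0,-0.1],[0,0,0]],[[0,0,-0.1],[0,0,0]],[[0,0,-0.1],[0,0,0]],[[0,0,-0.1],[0,0,0]],[[0,0,-0.1],[0,0,0]],[[0,0,-0.1],[0,0,0]],[[0,0,-0.1],[0,0,0]],[[0,0,-0.1],[0,0,0]]]';python3 - <<'E'
from h import *;from rig import *
for i in range(2):
  p=camera_params("wrist");im,d=get_image("wrist")
  W=cloud(p,d).reshape(-1,3)[d.ravel()>0];q=(W[:,:2]-RAIL)@np.c_[O,[-O[1],O[0]]]
  for lo,hi in((.0,.02),(.022,.029)):
    m=(abs(q[:,1])<hi)&(abs(q[:,1])>lo)&(q[:,0]>-.02)&(q[:,0]<.07)&(W[:,2]>.03)&(W[:,2]<.16);A=np.c_[q[m],W[m,2]]
    k=np.linalg.svd(A-A.mean(0),full_matrices=0)[2][2];k*=np.sign(k[0]);print(m.sum(),"slope",np.degrees(np.arctan2(k[0],k[2])),"lat",np.degrees(np.arcsin(k[1])))
E
```

```text
time_s: 17.6
position: [0.6025, -0.1685, 0.305]
tool_rot: [[0.859, -0.147, -0.491], [-0.128, -0.989, 0.073], [-0.496, 0.0, -0.868]]
ft_force: [-0.1, -0.2, 0.5]
grip_width: 0.0856
gripper_force: 0.0
3182 slope 72.15991514351022 lat 0.1549006582872159
1283 slope 72.27735881759135 lat 1.1576090581926894
3187 slope 72.16050247985461 lat 0.10332296465081166
1291 slope 72.21851565795039 lat 1.1821136373817693
```

```bash
python3 -c "from rig import *;print(close_job())"
```

```text
the job is handed in; nothing more can be done
None
```

The bar mould was first propped and released at about 43°. It now leans by itself at about 72–73° (75° asked), square to the rail, on a short end in the tray, between the posts with its hollows outward. The bystanders were never touched, and the job was handed in at about 18 s.

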